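# Sweep a broken cup off the wedging slab

### The job

One of the cups has broken on the plaster slab: sweep all four of its sherds off the end of the slab into the yellow scrap tray, pushing them along the top with your fingers, never picking one up. Work round the two sound cups on the slab so they stay upright where they are, leave the other pots and tools alone, and finish with your hand clear.

Things in the scene. Friction and masses are not known exactly. Their poses are not given: they have to be found in the camera images.
- slab: Fixed plaster wedging slab, white, in a flush brown wooden frame, 280 mm (its x) by 360 mm (its y) by 50 mm high, so its top is at z = 0.050. Origin at the centre of its underside. The scrap tray stands against one of its two short ends (+y or -y end), an empty bowl beyond the other (rim 15 mm from the slab). Slab, tray and bowl keep this arrangement, but its place and yaw and the side of the tray vary.
- tray: Fixed yellow open plastic scrap tray, 300 mm (its x) by 172 mm (its y) by 28 mm high, walls and floor 4 mm, with small grips at its two short ends. Its centre is in line with the slab's y axis. Origin at the centre of its underside, on the bench. One long side runs along the end of the slab, parallel to it with a 4 mm gap; its rim is 22 mm below the slab's top, so what is pushed over that end of the slab drops into it.
- sherd_1_mid (a point): Terracotta wall sherd of the broken cup, curved, about 34 by 37 mm and 11 mm high, 6 mm thick, about 25 g. Loose on the slab. It lies hump up like a small bridge, its straight lower edges on the slab; the origin of this point is the sherd's middle, 6 mm above what it lies on when flat (x along the cup's axis, y along the chord, z up).
- sherd_2_mid (a point): Terracotta wall sherd, curved, about 35 by 34 mm and 10 mm high, 6 mm thick, about 25 g. Loose on the slab. It lies hump up like a small bridge, its straight lower edges on the slab; the origin of this point is the sherd's middle, 6 mm above what it lies on when flat (x along the cup's axis, y along the chord, z up).
- sherd_3_mid (a point): Terracotta wall sherd, curved, about 34 by 35 mm and 10 mm high, 6 mm thick, about 25 g. Loose on the slab. It lies hump up like a small bridge, its straight lower edges on the slab; the origin of this point is the sherd's middle, 6 mm above what it lies on when flat (x along the cup's axis, y along the chord, z up).
- sherd_4_mid (a point): The foot of the broken cup, a terracotta disc 43 mm across and 9 mm thick with a stub of wall up to 14 mm high at its edge, about 28 g. Loose on the slab; this point is at its middle, 6 mm above its underside.
- cup_1_mid (a point): A sound small terracotta cup standing on the slab, 60 mm across the rim, 42 mm high, about 130 g, open at the top. It stands near the slab's long centre line. This point is on its axis, 21 mm above its underside. Must stay where it is, upright.
- cup_2_mid (a point): A second sound cup, the same, also near the slab's long centre line. The sherds lie to the robot's side and to the far side of the cups. Must stay where it is, upright.
- water_bowl: Fixed empty terracotta bowl on the bench at the slab's other end, 150 mm across the rim, 70 mm high. Origin at the centre of its underside. Not part of the work.
- goblet_mid (a point): Loose terracotta goblet standing on the bench at the left, beyond the slab's left end, 116 mm across, 103 mm high; this point is on its axis, 52 mm up. Leave alone.
- vase_mid (a point): Loose terracotta bottle vase, 100 mm across, 150 mm high, standing on the bench at the right, beyond the slab's right end; this point is on its axis, 75 mm above its underside. Leave alone.
- loop_tool_mid (a point): Loose trimming tool with a wooden handle and steel wire loop, 150 mm long, 14 mm thick, lying on the bench beyond the slab; this point is the middle of the 110 mm handle, x points to the loop. Leave alone.
- rib_mid (a point): Loose dark wooden rib, a flat kidney 50 by 106 by 6 mm, lying on the bench beyond the slab; this point is its middle. Leave alone.

How it is judged:
By the outcome, as a careful person would: the job done as asked, in the order asked, and still so for the second after the job is handed in, with the robot touching nothing.
It also fails if it takes over 67 s, if anything falls off the work surface, if the arm or the gripper's body presses on something with over 40 N, if the wrist force passes 120 N, or if a joint passes its speed limit or range.

### The arm

A 6-joint arm with a two-finger parallel gripper is mounted at the origin on the work surface. World frame = base frame: x ahead of the robot, y to its left, z up, the work surface at z = 0. Lengths are in m, angles in rad, forces in N, time in s.
With the tool pointing down it reaches from about 0.25 to 0.775 m from the base axis. Payload 8.9 kg.
Tool frame: the origin (TCP) lies midway between the tips of the shut fingers; the grasp point (between the pads) lies 19 mm behind it; z points along the fingers, y is the line along which they close (so a half turn about z gives the same grasp; the last joint's range is limited). The gripper opens to 85 mm and grips with 20 to 120 N. Pads are 22 mm wide; open, the fingers measure 114 mm over their backs; the gripper's body (76 mm by 85 mm) begins 54 mm behind the grasp point. The pads swing forward as they close: fully open they stand 13 mm farther back than shut.
Start: joints at [1.066, 0.291, -0.153, 1.127, 0, 1.431], TCP at [0.188, 0.49, 0.231] pointing down, gripper open.
Joint ranges: [-2.52, 2.52], [-0.91, 1.74], [-1.3, 1.37], [-1.96, 2.02], [-1.52, 1.47], [-3.14, 3.14]. Speed limits (rad/s): [2.22, 2.22, 2.79, 3.14, 3.14, 3.14].

### API

Orientations are given as a unit quaternion [x, y, z, w].
In Python, from plant import arm, viewer gives the robot as it stands.
- The arm moves only by the shell command python3 -m crank 'ROWS' [FORCE]. ROWS is JSON, a list of rows, each a list of 3 entries, a list of its own where there are three numbers: the shift along the tool's x, y, z scaled (see below), then the turn, a rotation vector about the tool's x, y, z scaled (see below), then the opening, from -1 (shut) to 1 (fully open), so that 0 is half open. A call has exactly 10 rows; each row is the pose to reach, as a shift and turn from the pose commanded when the call began, along the tool's axes at that moment; what a row does not reach only later rows make up. The controller multiplies each number of a shift by 0.15 m and each number of a turn by 45 degrees. A row lasts 1/10 s, in which the tool goes at most 50 mm and 8.59 degrees, less where a joint would pass 70% of its speed; a pose out of reach is approached as far as the arm can. A call with a number of a shift or a turn outside -1 to 1 is refused whole. A call with a gripper value outside its range is refused whole. The fingers move at their own pace and stop on an object; FORCE is the grip in N (left out, the last holds). Time passes only in rows, so rows that repeat a pose let the fingers close, or fill a call up. It gives the time, the measured TCP pose, the force, the opening and the grip force at its end, in the units of the state.
- arm.state(): the state, without advancing time (a new reading comes with each control period).
- viewer.get_image(name): name is "side" or "top"; returns the picture (384x512x3 uint8, red, green, blue); there is no depth.
- viewer.camera_params(name): a dict with "intrinsics" (3x3 intrinsics, pixels), "k1" (the pictures are not rectified: a ray, as slopes to the right and down, at radius r is drawn at 1 + k1 r^2 times it, then the intrinsics apply), "R" (3x3) and "t" (3): a world point X has camera coordinates R X + t. Camera axes: x right, y down, z forward; pixel columns grow to the right and rows downward; lengths in m; the calibration is good to about 2 mm. A picture is of the moment at which its call begins. camera_params takes no time and is no camera call.
- arm.sign_off(): hands the job in; it is judged then, once.
The state is a dict: "time": time; "q": joint angles; "qvel": joint speeds; "tau": joint torques, N m; "tcp_pos": TCP position; "ee_rot": TCP orientation; "ft_force": force on the tool from outside, world axes, zero at the start; "torque": the same for the moment, N m; "grip_width": finger opening in m; "gripper_force": force on a finger pad.
Only numpy, scipy, OpenCV 4.12 (cv2) and the standard library are available. Lean on these libraries where they do the work, as an engineer would, in place of code of your own. Each camera call takes 0.05 s, during which the arm holds its last target. There are 200 camera calls.

## Working session

There is one attempt and no reset: what is moved stays moved. The work goes in short steps, Python scripts to look and compute and a shell command to move; the robot and the scene stay as the last step left them, time stands still between calls to the robot, and variables do not carry over. Pictures are saved under pics/ and viewed, at most 10 in all, crops included, and the job is handed in when it is done.

```bash
mkdir -p pics; ls
python3 - <<'E'
from plant import arm, viewer
import cv2,numpy as np
for n in("top","side"):
    im=viewer.get_image(n); cv2.imwrite(f"pics/{n}0.png",im[:,:,::-1])
    p=viewer.camera_params(n); print(n,p)
s=arm.state(); print(s)
E
```

```text
pics
top {'intrinsics': array([[449.6538769 ,   0.        , 258.39010236],
       [  0.        , 449.6538769 , 198.27510396],
       [  0.        ,   0.        ,   1.        ]]), 'k1': -0.1138886483692005, 'R': array([[ 0.00836597, -0.99992887, -0.00850141],
       [-0.98840111, -0.00697972, -0.15170538],
       [ 0.15163525,  0.00967197, -0.9883892 ]]), 't': array([0.01508603, 0.60330672, 1.56820894])}
side {'intrinsics': array([[452.78912621,   0.        , 254.18662944],
       [  0.        , 452.78912621, 196.34966877],
       [  0.        ,   0.        ,   1.        ]]), 'k1': -0.10310851916952059, 'R': array([[ 0.93008981, -0.36699559,  0.01572176],
       [-0.25408617, -0.67366904, -0.69398144],
       [ 0.26527939,  0.64147038, -0.71982122]]), 't': array([-0.57850337,  0.22907006,  1.12398976])}
{'time': 0.1, 'q': array([ 1.06569093e+00,  2.91226447e-01, -1.54034748e-01,  1.12666651e+00,
       -3.44175482e-05,  1.43149883e+00]), 'qvel': array([ 2.66052907e-05, -4.33428834e-04,  6.97396624e-04, -3.43384687e-03,
        4.72035587e-04,  1.41132620e-03]), 'tau': array([ 1.87194266e-03, -5.37976849e+01,  3.31919038e+01,  9.35768156e-03,
       -2.21362297e-04,  1.92126208e-05]), 'tcp_pos': array([0.1876185 , 0.48993256, 0.23079442]), 'ee_rot': array([ 1.81885805e-01,  9.83319497e-01, -5.42028212e-04, -1.62805297e-04]), 'ft_force': array([ 0.57245862, -0.09193035,  0.04479177]), 'torque': array([ 0.0288738 ,  0.02656368, -0.05823109]), 'gripper_force': 0.0, 'grip_width': 0.0853007908090407}
```

View pics/top0.png

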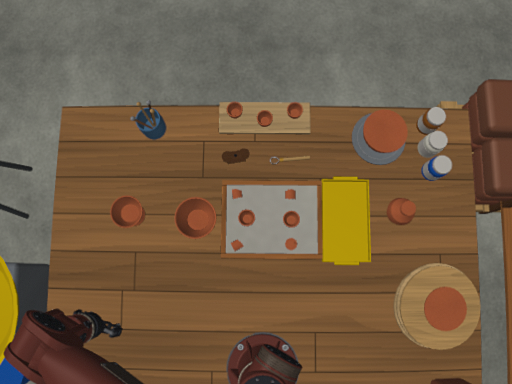

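View pics/side0.png

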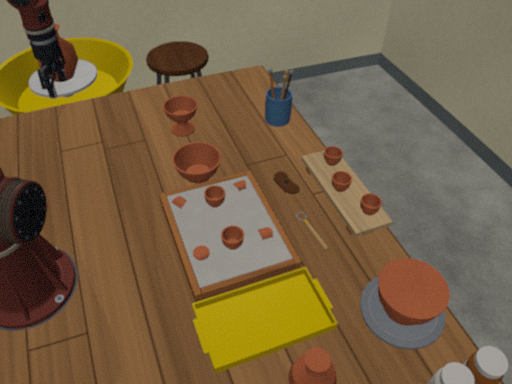

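The top view shows the tray on the right (world −y). Sherds are near (237,194), (290,194), (237,245) and the foot at (291,243), with the cups at (247,218) and (291,219).

```bash
cat > h.py <<'E'
from plant import arm, viewer
import cv2,numpy as np
def ray(n,uv,z):
    p=viewer.camera_params(n);K=p["intrinsics"]
    q=cv2.undistortPoints(np.float64(uv).reshape(-1,1,2),K,np.array([p["k1"],0,0,0]))[:,0]
    d=np.c_[q,np.ones(len(q))]@p["R"]; c=-p["R"].T@p["t"]
    return c+d*((z-c[2])/d[:,2])[:,None]
def proj(n,X):
    p=viewer.camera_params(n)
    return cv2.projectPoints(np.float64(X).reshape(-1,1,3),cv2.Rodrigues(p["R"])[0],p["t"],p["intrinsics"],np.array([p["k1"],0,0,0]))[0][:,0]
def blobs(n,box,z=.056,amin=20):
    im=viewer.get_image(n); x0,y0,x1,y1=box
    h=cv2.cvtColor(im,cv2.COLOR_RGB2HSV)
    m=((h[...,0]<12)&(h[...,1]>130)&(h[...,2]>60)).astype(np.uint8)
    w=np.zeros_like(m);w[y0:y1,x0:x1]=m[y0:y1,x0:x1]
    k,l,st,c=cv2.connectedComponentsWithStats(w)
    for i in range(1,k):
        if st[i,4]>=amin: print(n,c[i].round(1),st[i,:],ray(n,c[i],z)[0].round(4))
    return im
E
python3 - <<'E'
from h import *
im=blobs("top",(224,184,318,255))
cv2.imwrite("pics/t1.png",cv2.resize(im[170:275,210:380],None,fx=4.7,fy=4.7,interpolation=cv2.INTER_CUBIC)[:,:,::-1])
im=blobs("side",(160,175,300,295))
cv2.imwrite("pics/s1.png",cv2.resize(im[165:305,155:310],None,fx=4.2,fy=4.2,interpolation=cv2.INTER_CUBIC)[:,:,::-1])
E
```

```text
top [236.2 193.3] [232 189  10   9  67] [0.6192 0.099  0.056 ]
top [290.  193.7] [286 190   9   9  70] [ 0.6189 -0.0933  0.056 ]
top [246.3 217.3] [239 210  16  16 201] [0.5331 0.0621 0.056 ]
top [290.8 218.6] [283 211  16  16 199] [ 0.5296 -0.0959  0.056 ]
top [290.7 243.6] [286 238  11  12  94] [ 0.4412 -0.0952  0.056 ]
top [236.4 244.5] [231 240  12  10  71] [0.4364 0.0958 0.056 ]
side [196.7 177.8] [181 175  31   9 167] [0.5072 0.1718 0.056 ]
side [240.2 184.6] [234 181  11   9  62] [0.617  0.1002 0.056 ]
side [287.3 185.4] [284 180   8  12  27] [0.7437 0.0489 0.056 ]
side [294.  187.7] [290 185   9   6  21] [0.7581 0.0336 0.056 ]
side [214.2 195.2] [205 186  20  21 311] [0.5332 0.0859 0.056 ]
side [178.7 201.1] [173 197  13  11  83] [0.4333 0.099  0.056 ]
side [232.1 236.5] [222 226  21  23 376] [ 0.5306 -0.0729  0.056 ]
side [265.4 232.6] [259 228  13  11 103] [ 0.6167 -0.0915  0.056 ]
side [200.7 252.2] [193 246  16  14 155] [ 0.4392 -0.0928  0.056 ]
```

View pics/t1.png

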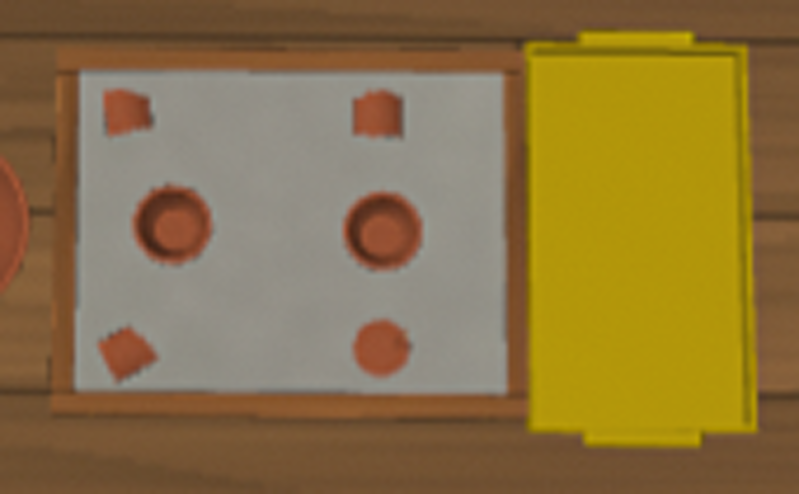

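View pics/s1.png

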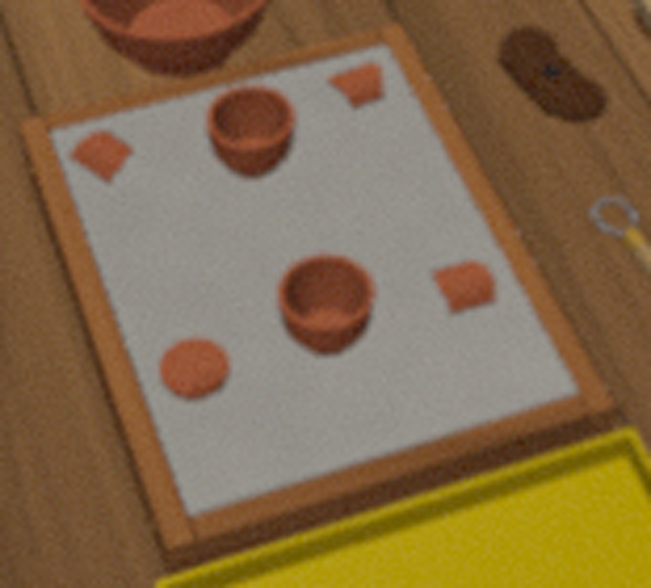

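Run:
```python
from h import *
c=np.array([(56,50),(522,48),(530,415),(52,413)])/4.7+[210,170]
print("slab",ray("top",c,.05).round(3))
c=np.array([(526,44),(745,44),(757,432),(528,432)])/4.7+[210,170]
print("tray",ray("top",c,.028).round(3))
print("cups",ray("top",[(246.7,217.6),(291.2,219)],.085).round(3))
print("bowl",ray("top",[(196,217),(215,217)],.07).round(3), "goblet",ray("top",[(127,211)],.1).round(3))
```

```text
slab [[ 0.666  0.152  0.05 ]
 [ 0.67  -0.206  0.05 ]
 [ 0.39  -0.209  0.05 ]
 [ 0.389  0.149  0.05 ]]
tray [[ 0.678 -0.212  0.028]
 [ 0.679 -0.384  0.028]
 [ 0.378 -0.385  0.028]
 [ 0.378 -0.21   0.028]]
cups [[ 0.529  0.059  0.085]
 [ 0.525 -0.095  0.085]]
bowl [[0.531 0.239 0.07 ]
 [0.532 0.172 0.07 ]] goblet [[0.547 0.478 0.1  ]]
```

```bash
python3 -m crank '[[[-0.3,-0.3,0],[0,0,0.15],-0.53],[[-0.6,-0.6,0],[0,0,0.35],-0.53],[[-0.9,-0.9,0],[0,0,0.55],-0.53],[[-1,-1,0],[0,0,0.75],-0.53],[[-1,-1,0],[0,0,0.9],-0.53],[[-1,-1,0],[0,0,1],-0.53],[[-1,-1,0],[0,0,1],-0.53],[[-1,-1,0],[0,0,1],-0.53],[[-1,-1,0],[0,0,1],-0.53],[[-1,-1,0],[0,0,1],-0.53]]'
cat >> h.py <<'E'
def to(x,y,z):
    from scipy.spatial.transform import Rotation as Ro
    s=arm.state();R=Ro.from_quat(s["ee_rot"])
    print("now",s["tcp_pos"].round(4),"ty",R.as_matrix()[:,1].round(3),"w",round(s["grip_width"],4),"t",s["time"],"F",s["ft_force"].round(1))
    d=R.inv().apply(np.array([x,y,z])-s["tcp_pos"])/.15
    Rg=Ro.from_matrix(np.array([[0,1,0],[1,0,0],[0,0,-1.]]).T)
    print("shift",d.round(3),"turn",((R.inv()*Rg).as_rotvec()/np.pi*4).round(3))
E
python3 -c "
from h import *
to(.441,-.05,.15)"
```

```text
time: 1.2
tcp_pos: [0.274, 0.2969, 0.2312]
ee_rot: [0.543, 0.839, -0.0, -0.0]
ft_force: [-0.1, 0.7, 0.1]
grip_width: 0.0204
gripper_force: 0.0
now [0.274  0.2969 0.2312] ty [ 0.912  0.409 -0.   ] w 0.0204 t 1.2 F [-0.1  0.7  0.1]
shift [-2.566  0.07   0.542] turn [-0.     0.     0.537]
```

```bash
python3 -m crank '[[[-0.3,0,0],[0,0,0.15],-0.53],[[-0.6,0,0],[0,0,0.3],-0.53],[[-0.9,0,0],[0,0,0.45],-0.53],[[-1,0.07,0],[0,0,0.537],-0.53],[[-1,0.07,0],[0,0,0.537],-0.53],[[-1,0.07,0],[0,0,0.537],-0.53],[[-1,0.07,0],[0,0,0.537],-0.53],[[-1,0.07,0],[0,0,0.537],-0.53],[[-1,0.07,0],[0,0,0.537],-0.53],[[-1,0.07,0],[0,0,0.537],-0.53]]'; 
python3 -c "
from h import *
to(.441,-.05,.15)"
```

```text
time: 2.2
tcp_pos: [0.3446, 0.1642, 0.2313]
ee_rot: [0.707, 0.707, 0.0, -0.0]
ft_force: [-0.0, 0.6, 0.4]
grip_width: 0.0209
gripper_force: 0.0
now [0.3446 0.1642 0.2313] ty [ 1.    -0.001  0.   ] w 0.0209 t 2.2 F [-0.   0.6  0.4]
shift [-1.428  0.644  0.542] turn [ 0.    -0.    -0.001]
```

```bash
python3 -m crank '[[[-0.25,0.15,0.1],[0,0,0],-0.53],[[-0.5,0.3,0.2],[0,0,0],-0.53],[[-0.75,0.45,0.3],[0,0,0],-0.53],[[-1,0.6,0.4],[0,0,0],-0.53],[[-1,0.64,0.5],[0,0,0],-0.53],[[-1,0.64,0.54],[0,0,0],-0.53],[[-1,0.64,0.54],[0,0,0],-0.53],[[-1,0.64,0.54],[0,0,0],-0.53],[[-1,0.64,0.54],[0,0,0],-0.53],[[-1,0.64,0.54],[0,0,0],-0.53]]' >/dev/null
python3 -m crank '[[[-0.2,0,0.1],[0,0,0],-0.53],[[-0.43,0,0.2],[0,0,0],-0.53],[[-0.43,0,0.3],[0,0,0],-0.53],[[-0.43,0,0.4],[0,0,0],-0.53],[[-0.43,0,0.5],[0,0,0],-0.53],[[-0.43,0,0.58],[0,0,0],-0.53],[[-0.43,0,0.62],[0,0,0],-0.53],[[-0.43,0,0.64],[0,0,0],-0.53],[[-0.43,0,0.64],[0,0,0],-0.53],[[-0.43,0,0.64],[0,0,0],-0.53]]'
python3 - <<'E'
from h import *
to(.441,-.22,.053)
im=viewer.get_image("side")
cv2.imwrite("pics/s2.png",cv2.resize(im[165:385,115:350],None,fx=2.7,fy=2.7,interpolation=cv2.INTER_CUBIC)[:,:,::-1])
E
```

```text
time: 4.2
tcp_pos: [0.4409, -0.0509, 0.0548]
ee_rot: [0.708, 0.706, 0.0, 0.0]
ft_force: [-0.6, 0.0, 0.4]
grip_width: 0.0202
gripper_force: 0.0
now [ 0.4409 -0.0509  0.0548] ty [ 1.    -0.002  0.001] w 0.0202 t 4.2 F [-0.6  0.   0.4]
shift [-1.127  0.003  0.012] turn [ 0.001  0.    -0.003]
```

View pics/s2.png

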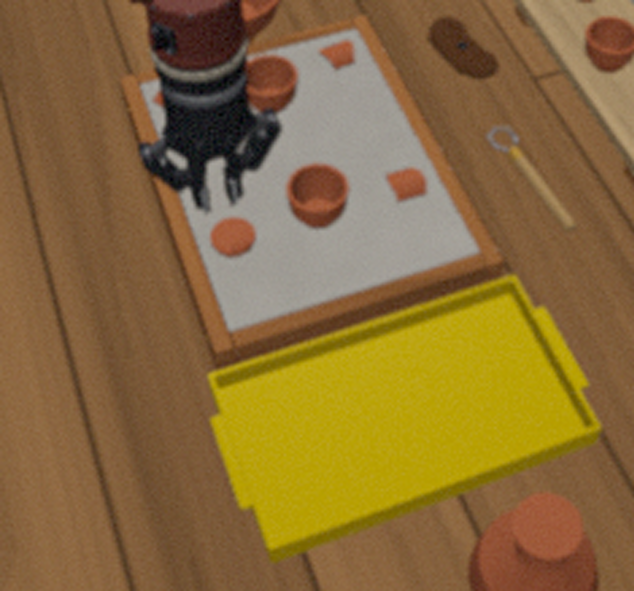

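The fingers stand just behind the foot, at crop (233,236), and clear of the cup at (318,195). Next I push the foot off the end.

```bash
python3 -m crank '[[[0,0,0.01],[0,0,0],-0.53],[[-0.06,0,0.015],[0,0,0],-0.53],[[-0.12,0,0.015],[0,0,0],-0.53],[[-0.2,0,0.015],[0,0,0],-0.53],[[-0.28,0,0.015],[0,0,0],-0.53],[[-0.36,0,0.015],[0,0,0],-0.53],[[-0.44,0,0.015],[0,0,0],-0.53],[[-0.52,0,0.015],[0,0,0],-0.53],[[-0.6,0,0.015],[0,0,0],-0.53],[[-0.6,0,0.015],[0,0,0],-0.53]]'
python3 - <<'E'
from h import *
to(.441,-.23,.053)
blobs("side",(150,180,350,384));blobs("top",(224,184,380,270))
E
```

```text
time: 5.25
tcp_pos: [0.4406, -0.1426, 0.0521]
ee_rot: [0.708, 0.706, -0.0, 0.0]
ft_force: [-0.6, 0.1, -0.4]
grip_width: 0.0201
gripper_force: 0.0
now [ 0.4406 -0.1426  0.0521] ty [ 1.    -0.004  0.001] w 0.0201 t 5.25 F [-0.6  0.1 -0.4]
shift [-0.583  0.005 -0.005] turn [ 0.001  0.001 -0.005]
side [171.8 184.5] [168 180   9  11  61] [0.4317 0.1706 0.056 ]
side [198.  185.3] [178 180  40  17 343] [0.502  0.1406 0.056 ]
side [240.2 184.6] [234 181  11   9  62] [0.617  0.1002 0.056 ]
side [340.6 184.2] [332 180  18  11 159] [ 0.8921 -0.0015  0.056 ]
side [291.6 186.3] [286 182  11   9  26] [0.7538 0.0414 0.056 ]
side [220.1 196.2] [217 188   8  18  82] [0.5478 0.0762 0.056 ]
side [194.3 208.2] [173 197  40  24 395] [0.4667 0.058  0.056 ]
side [233.9 235.8] [222 226  21  23 281] [ 0.5357 -0.0725  0.056 ]
side [265.4 232.5] [259 228  13  11  98] [ 0.6167 -0.0913  0.056 ]
side [209.6 276.7] [202 270  16  15 185] [ 0.4377 -0.1711  0.056 ]
side [312.8 368.2] [ 288  347   48   37 1346] [ 0.5687 -0.4679  0.056 ]
top [236.2 193.2] [232 189  10   9  68] [0.6194 0.099  0.056 ]
top [290.  193.7] [286 190   9   9  70] [ 0.6189 -0.0933  0.056 ]
top [246.2 217.3] [239 210  16  16 202] [0.5331 0.0622 0.056 ]
top [290.8 218.6] [283 211  16  16 199] [ 0.5296 -0.0959  0.056 ]
top [312.2 243.8] [ 278  211   66   59 1968] [ 0.4408 -0.1712  0.056 ]
top [236.3 244.5] [231 240  12  10  70] [0.4365 0.096  0.056 ]
```

```bash
python3 -m crank '[[[-0.08,0,0],[0,0,0],-0.53],[[-0.16,0,0],[0,0,0],-0.53],[[-0.24,0,0],[0,0,0],-0.53],[[-0.32,0,0],[0,0,0],-0.53],[[-0.4,0,0],[0,0,0],-0.53],[[-0.48,0,0],[0,0,0],-0.53],[[-0.56,0,0],[0,0,0],-0.53],[[-0.62,0,0],[0,0,0],-0.53],[[-0.62,0,0],[0,0,0],-0.53],[[-0.62,0,0],[0,0,0],-0.53]]'
python3 -m crank '[[[-0.62,0,-0.2],[0,0,0],-0.53],[[-0.62,0,-0.4],[0,0,0],-0.53],[[-0.4,0,-0.6],[0,0,0],-0.53],[[-0.1,0,-0.6],[0,0,0],-0.53],[[0.2,0,-0.6],[0,0,0],-0.53],[[0.5,0,-0.6],[0,0,0],-0.53],[[0.8,0,-0.6],[0,0,0],-0.53],[[1,0,-0.6],[0,0,0],-0.53],[[1,0,-0.6],[0,0,0],-0.53],[[1,0,-0.6],[0,0,0],-0.53]]'
python3 - <<'E'
from h import *
to(.435,.137,.053)
blobs("side",(150,270,350,384))
E
```

```text
time: 6.35
tcp_pos: [0.4398, -0.2338, 0.0519]
ee_rot: [0.708, 0.706, 0.0, -0.0]
ft_force: [0.2, 0.1, -0.2]
grip_width: 0.0202
gripper_force: 0.0
time: 7.35
tcp_pos: [0.4404, -0.0831, 0.1422]
ee_rot: [0.707, 0.707, -0.0, 0.0]
ft_force: [0.8, -0.6, -0.7]
grip_width: 0.0197
gripper_force: 0.0
now [ 0.4404 -0.0831  0.1422] ty [1. 0. 0.] w 0.0197 t 7.35 F [ 0.8 -0.6 -0.7]
shift [ 1.468 -0.036  0.594] turn [0. 0. 0.]
side [215.5 299.6] [208 291  16  17 192] [ 0.4309 -0.2365  0.056 ]
side [312.7 368.3] [ 288  347   48   37 1349] [ 0.5685 -0.4679  0.056 ]
```

```bash
python3 -m crank '[[[0.3,0,0],[0,0,0],-0.53],[[0.6,0,0],[0,0,0],-0.53],[[0.9,0,0],[0,0,0],-0.53],[[1,-0.04,0],[0,0,0],-0.53],[[1,-0.04,0],[0,0,0],-0.53],[[1,-0.04,0],[0,0,0],-0.53],[[1,-0.04,0],[0,0,0],-0.53],[[1,-0.04,0],[0,0,0],-0.53],[[1,-0.04,0],[0,0,0],-0.53],[[1,-0.04,0],[0,0,0],-0.53]]' >/dev/null
python3 - <<'E'
from h import *
to(.435,.137,.053)
for z in(.01,.03):print(ray("side",[(215.5,299.6)],z))
blobs("top",(224,184,380,270),.012)
E
```

```text
now [0.4348 0.0656 0.1421] ty [ 1.    -0.003  0.   ] w 0.0199 t 8.4 F [ 0.4 -0.5  0.2]
shift [ 0.476 -0.     0.594] turn [ 0.     0.    -0.004]
[[ 0.4376208  -0.20947773  0.01      ]]
[[ 0.4347354  -0.22125516  0.03      ]]
top [236.2 193.3] [232 189  10   9  67] [0.6264 0.1017 0.012 ]
top [290.  193.7] [286 190   9   9  70] [ 0.6262 -0.096   0.012 ]
top [239.9 239.7] [ 224  210   35   60 1683] [0.4562 0.0859 0.012 ]
top [290.8 218.6] [283 211  16  16 199] [ 0.5344 -0.0986  0.012 ]
top [325.3 245.5] [324 241   4  10  31] [ 0.4372 -0.2234  0.012 ]
```

Run:
```python
from h import *
im=viewer.get_image("side");a=cv2.resize(im[270:350,180:280],None,fx=7,fy=7,interpolation=cv2.INTER_CUBIC)
im=viewer.get_image("top");b=cv2.resize(im[225:265,300:370],None,fx=10,fy=10,interpolation=cv2.INTER_CUBIC)
cv2.imwrite("pics/s3.png",cv2.resize(np.hstack([a[:400],b]),(800,229))[:,:,::-1])
print(proj("top",[(.44,-.207,.05),(.44,-.213,.028),(.44,-.215,.004)]))
```

```text
[[322.15013731 244.19198928]
 [323.01049162 244.5112696 ]
 [322.67685093 244.8441245 ]]
```

View pics/s3.png

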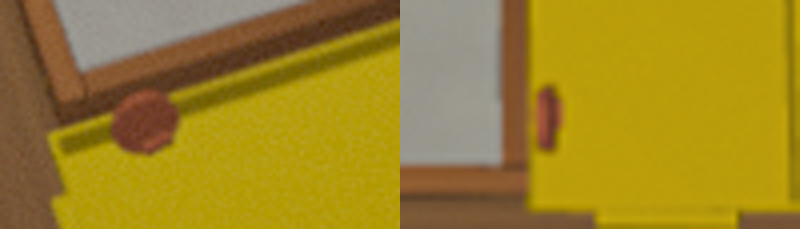

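The foot is inside the tray, standing on edge against its near wall. It lies below the slab top, so the next sherd can go over it. Next is the rear sherd in the near lane.

```bash
python3 -m crank '[[[0.25,0,0],[0,0,0],-0.53],[[0.49,0,0.1],[0,0,0],-0.53],[[0.49,0,0.25],[0,0,0],-0.53],[[0.49,0,0.4],[0,0,0],-0.53],[[0.49,0,0.5],[0,0,0],-0.53],[[0.49,0,0.57],[0,0,0],-0.53],[[0.49,0,0.6],[0,0,0],-0.53],[[0.49,0,0.6],[0,0,0],-0.53],[[0.45,0,0.6],[0,0,0],-0.53],[[0.4,0,0.6],[0,0,0],-0.53]]'
python3 -m crank '[[[-0.08,0,0],[0,0,0],-0.53],[[-0.16,0,0],[0,0,0],-0.53],[[-0.24,0,0],[0,0,0],-0.53],[[-0.32,0,0],[0,0,0],-0.53],[[-0.4,0,0],[0,0,0],-0.53],[[-0.48,0,0],[0,0,0],-0.53],[[-0.56,0,0],[0,0,0],-0.53],[[-0.64,0,0],[0,0,0],-0.53],[[-0.72,0,0],[0,0,0],-0.53],[[-0.8,0,0],[0,0,0],-0.53]]'
python3 - <<'E'
from h import *
to(.435,-.26,.053)
blobs("side",(150,200,260,384));
E
```

```text
time: 9.55
tcp_pos: [0.4354, 0.1258, 0.0527]
ee_rot: [0.708, 0.707, 0.0, 0.0]
ft_force: [0.8, -0.4, 0.1]
grip_width: 0.0198
gripper_force: 0.0
time: 10.55
tcp_pos: [0.4346, 0.0051, 0.0521]
ee_rot: [0.708, 0.706, 0.0, -0.0]
ft_force: [-0.2, 1.0, 0.2]
grip_width: 0.0201
gripper_force: 0.2
now [0.4346 0.0051 0.0521] ty [ 1.    -0.002  0.   ] w 0.0201 t 10.55 F [-0.2  1.   0.2]
shift [-1.767  0.007 -0.006] turn [ 0.    -0.    -0.003]
side [214.8 202.3] [208 200  15   7  72] [0.5263 0.0594 0.056 ]
side [188.5 231.5] [182 226  14  13  99] [ 0.429  -0.0165  0.056 ]
side [232.1 236.5] [222 226  22  23 370] [ 0.5305 -0.0729  0.056 ]
side [215.5 299.4] [208 291  16  17 188] [ 0.4311 -0.2362  0.056 ]
```

```bash
python3 -m crank '[[[-0.08,0,0],[0,0,0],-0.53],[[-0.16,0,0],[0,0,0],-0.53],[[-0.26,0,0],[0,0,0],-0.53],[[-0.36,0,0],[0,0,0],-0.53],[[-0.46,0,0],[0,0,0],-0.53],[[-0.56,0,0],[0,0,0],-0.53],[[-0.66,0,0],[0,0,0],-0.53],[[-0.76,0,0],[0,0,0],-0.53],[[-0.85,0,0],[0,0,0],-0.53],[[-0.9,0,0],[0,0,0],-0.53]]'
python3 - <<'E'
from h import *
to(.435,-.26,.053)
blobs("side",(150,200,260,384));
E
```

```text
time: 11.6
tcp_pos: [0.4343, -0.1302, 0.0521]
ee_rot: [0.708, 0.706, -0.0, 0.0]
ft_force: [0.6, 0.8, -1.0]
grip_width: 0.02
gripper_force: 0.1
now [ 0.4343 -0.1302  0.0521] ty [ 1.    -0.003  0.   ] w 0.02 t 11.6 F [ 0.6  0.8 -1. ]
shift [-0.865  0.007 -0.006] turn [ 0.     0.    -0.004]
side [193.4 208.1] [181 200  27  18 257] [0.4644 0.0591 0.056 ]
side [216.8 202.2] [212 200  11   6  44] [0.5318 0.0575 0.056 ]
side [233.3 236.7] [224 226  19  23 323] [ 0.5331 -0.0745  0.056 ]
side [203.9 271.8] [197 266  15  14 128] [ 0.4289 -0.1526  0.056 ]
side [215.6 299.5] [208 292  16  16 192] [ 0.4313 -0.2363  0.056 ]
```

```bash
python3 -m crank '[[[-0.1,0,0],[0,0,0],-0.53],[[-0.2,0,0],[0,0,0],-0.53],[[-0.3,0,0],[0,0,0],-0.53],[[-0.4,0,0],[0,0,0],-0.53],[[-0.5,0,0],[0,0,0],-0.53],[[-0.6,0,0],[0,0,0],-0.53],[[-0.7,0,0],[0,0,0],-0.53],[[-0.8,0,0],[0,0,0],-0.53],[[-0.88,0,0],[0,0,0],-0.53],[[-0.88,0,0],[0,0,0],-0.53]]'
python3 -m crank '[[[0,0,-0.2],[0,0,0],-0.53],[[0,0,-0.4],[0,0,0],-0.53],[[0,0,-0.6],[0,0,0],-0.53],[[0.1,0.2,-0.7],[0,0,0],-0.53],[[0.4,0.4,-0.7],[0,0,0],-0.53],[[0.7,0.6,-0.7],[0,0,0],-0.53],[[1,0.8,-0.7],[0,0,0],-0.53],[[1,1,-0.7],[0,0,0],-0.53],[[1,1,-0.7],[0,0,0],-0.53],[[1,1,-0.7],[0,0,0],-0.53]]'
python3 - <<'E'
from h import *
to(.619,-.05,.053)
blobs("side",(150,220,280,384))
im=viewer.get_image("side")
cv2.imwrite("pics/s4.png",cv2.resize(im[165:345,155:310],None,fx=3.3,fy=3.3,interpolation=cv2.INTER_CUBIC)[:,:,::-1])
E
```

```text
time: 12.65
tcp_pos: [0.4342, -0.2626, 0.0521]
ee_rot: [0.708, 0.706, -0.0, 0.0]
ft_force: [-0.4, -0.5, -0.3]
grip_width: 0.0201
gripper_force: 0.0
time: 13.65
tcp_pos: [0.5842, -0.1101, 0.1564]
ee_rot: [0.707, 0.707, -0.0, -0.001]
ft_force: [0.2, 0.8, 0.1]
grip_width: 0.0199
gripper_force: 0.0
now [ 0.5842 -0.1101  0.1564] ty [ 1.    -0.    -0.001] w 0.0199 t 13.65 F [0.2 0.8 0.1]
shift [0.401 0.233 0.69 ] turn [-0.002 -0.    -0.   ]
side [232.1 236.6] [222 226  21  23 371] [ 0.5304 -0.0732  0.056 ]
side [265.4 232.5] [259 228  13  11  99] [ 0.6169 -0.0912  0.056 ]
side [215.6 299.5] [208 292  16  16 197] [ 0.4312 -0.2365  0.056 ]
side [216.2 318.3] [209 312  14  13 121] [ 0.4171 -0.2834  0.056 ]
```

View pics/s4.png

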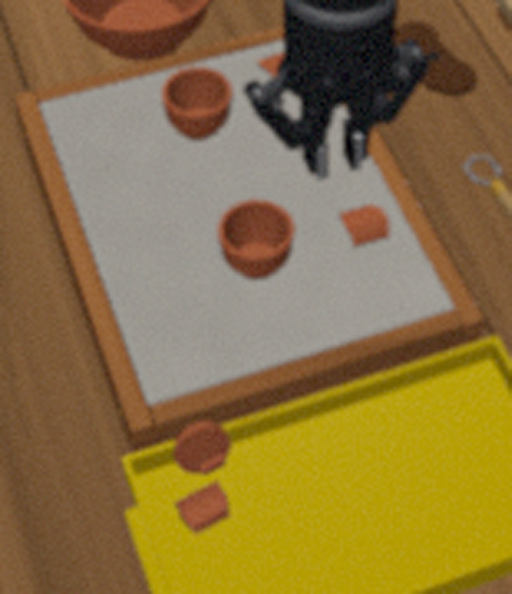

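The second sherd lies in the tray at crop (203,507) and the cups have not moved. Now the far lane.

```bash
python3 -m crank '[[[0.2,0.12,0],[0,0,0],-0.53],[[0.4,0.23,0],[0,0,0],-0.53],[[0.4,0.23,0.15],[0,0,0],-0.53],[[0.4,0.23,0.3],[0,0,0],-0.53],[[0.4,0.23,0.45],[0,0,0],-0.53],[[0.4,0.23,0.57],[0,0,0],-0.53],[[0.4,0.23,0.65],[0,0,0],-0.53],[[0.4,0.23,0.69],[0,0,0],-0.53],[[0.4,0.23,0.69],[0,0,0],-0.53],[[0.4,0.23,0.69],[0,0,0],-0.53]]'
python3 -m crank '[[[-0.06,0,0],[0,0,0],-0.53],[[-0.14,0,0],[0,0,0],-0.53],[[-0.22,0,0],[0,0,0],-0.53],[[-0.3,0,0],[0,0,0],-0.53],[[-0.38,0,0],[0,0,0],-0.53],[[-0.46,0,0],[0,0,0],-0.53],[[-0.54,0,0],[0,0,0],-0.53],[[-0.62,0,0],[0,0,0],-0.53],[[-0.68,0,0],[0,0,0],-0.53],[[-0.68,0,0],[0,0,0],-0.53]]'
python3 - <<'E'
from h import *
to(.619,-.26,.0525)
blobs("side",(150,220,350,340))
E
```

```text
time: 14.75
tcp_pos: [0.6194, -0.0516, 0.0544]
ee_rot: [0.708, 0.706, 0.0, 0.0]
ft_force: [0.0, -0.5, 0.2]
grip_width: 0.0204
gripper_force: 0.0
time: 15.75
tcp_pos: [0.6188, -0.1552, 0.0536]
ee_rot: [0.708, 0.706, -0.0, 0.0]
ft_force: [1.0, 0.1, 1.8]
grip_width: 0.0204
gripper_force: 0.6
now [ 0.6188 -0.1552  0.0536] ty [ 1.    -0.004  0.   ] w 0.0204 t 15.75 F [1.  0.1 1.8]
shift [-0.698  0.004  0.008] turn [ 0.     0.001 -0.005]
side [232.1 236.6] [222 226  21  23 370] [ 0.5304 -0.0731  0.056 ]
side [279.3 258.3] [272 253  15  13 116] [ 0.6172 -0.1809  0.056 ]
side [215.4 299.5] [207 292  17  16 196] [ 0.4308 -0.2362  0.056 ]
side [216.2 318.3] [209 312  14  13 119] [ 0.4171 -0.2831  0.056 ]
```

```bash
python3 -m crank '[[[-0.1,0,0.008],[0,0,0],-0.53],[[-0.2,0,0.008],[0,0,0],-0.53],[[-0.3,0,0.008],[0,0,0],-0.53],[[-0.4,0,0.008],[0,0,0],-0.53],[[-0.5,0,0.008],[0,0,0],-0.53],[[-0.6,0,0.008],[0,0,0],-0.53],[[-0.7,0,0.008],[0,0,0],-0.53],[[-0.73,0,0.008],[0,0,0],-0.53],[[-0.73,0,0.008],[0,0,0],-0.53],[[-0.73,0,0.008],[0,0,0],-0.53]]'
python3 -m crank '[[[0,0,-0.2],[0,0,0],-0.53],[[0,0,-0.4],[0,0,0],-0.53],[[0,0,-0.6],[0,0,0],-0.53],[[0.1,0,-0.7],[0,0,0],-0.53],[[0.4,0,-0.7],[0,0,0],-0.53],[[0.7,0,-0.7],[0,0,0],-0.53],[[1,0,-0.7],[0,0,0],-0.53],[[1,0,-0.7],[0,0,0],-0.53],[[1,0,-0.7],[0,0,0],-0.53],[[1,0,-0.7],[0,0,0],-0.53]]'
python3 -m crank '[[[0.3,0,0],[0,0,0],-0.53],[[0.6,0,0],[0,0,0],-0.53],[[0.9,0,0],[0,0,0],-0.53],[[1,0,0],[0,0,0],-0.53],[[1,0,0],[0,0,0],-0.53],[[1,0,0],[0,0,0],-0.53],[[1,0,0],[0,0,0],-0.53],[[1,0,0],[0,0,0],-0.53],[[1,0,0],[0,0,0],-0.53],[[1,0,0],[0,0,0],-0.53]]'
python3 - <<'E'
from h import *
to(.619,.137,.0525)
blobs("side",(150,220,350,340)); blobs("top",(321,180,372,260),.012)
E
```

```text
time: 16.8
tcp_pos: [0.6184, -0.2624, 0.0522]
ee_rot: [0.708, 0.706, 0.0, -0.0]
ft_force: [-0.5, -0.4, -0.1]
grip_width: 0.02
gripper_force: 0.0
time: 17.8
tcp_pos: [0.6187, -0.1126, 0.1571]
ee_rot: [0.708, 0.706, -0.0, -0.0]
ft_force: [0.8, 0.3, 0.4]
grip_width: 0.0204
gripper_force: 0.0
time: 18.8
tcp_pos: [0.6192, 0.0366, 0.1574]
ee_rot: [0.708, 0.706, -0.0, 0.0]
ft_force: [-0.1, 0.2, -0.6]
grip_width: 0.0198
gripper_force: 0.0
now [0.6192 0.0366 0.1574] ty [ 1.    -0.003 -0.   ] w 0.0198 t 18.8 F [-0.1  0.2 -0.6]
shift [ 0.669 -0.003  0.699] turn [-0.     0.    -0.004]
side [232.1 236.6] [222 226  21  23 376] [ 0.5303 -0.0733  0.056 ]
side [288.5 287.8] [282 282  14  13 115] [ 0.6031 -0.268   0.056 ]
side [215.4 299.5] [207 292  17  16 197] [ 0.4308 -0.2362  0.056 ]
side [216.3 318.4] [209 312  14  13 120] [ 0.4172 -0.2835  0.056 ]
top [330.1 195.4] [326 192   9   8  65] [ 0.621  -0.2434  0.012 ]
top [325.3 245.5] [324 241   4  10  31] [ 0.4372 -0.2234  0.012 ]
top [335.4 248.8] [332 245   8   9  62] [ 0.4257 -0.2599  0.012 ]
```

```bash
python3 -m crank '[[[0.3,0,0],[0,0,0],-0.53],[[0.6,0,0],[0,0,0],-0.53],[[0.69,0,0.15],[0,0,0],-0.53],[[0.69,0,0.3],[0,0,0],-0.53],[[0.69,0,0.45],[0,0,0],-0.53],[[0.69,0,0.57],[0,0,0],-0.53],[[0.69,0,0.65],[0,0,0],-0.53],[[0.69,0,0.7],[0,0,0],-0.53],[[0.69,0,0.7],[0,0,0],-0.53],[[0.65,0,0.7],[0,0,0],-0.53]]'
python3 -m crank '[[[-0.08,0,0],[0,0,0],-0.53],[[-0.16,0,0],[0,0,0],-0.53],[[-0.24,0,0],[0,0,0],-0.53],[[-0.32,0,0],[0,0,0],-0.53],[[-0.4,0,0],[0,0,0],-0.53],[[-0.48,0,0],[0,0,0],-0.53],[[-0.56,0,0],[0,0,0],-0.53],[[-0.64,0,0],[0,0,0],-0.53],[[-0.72,0,0],[0,0,0],-0.53],[[-0.8,0,0],[0,0,0],-0.53]]'
python3 - <<'E'
from h import *
to(.619,-.26,.0525)
blobs("side",(200,180,275,280))
E
```

```text
time: 19.9
tcp_pos: [0.6198, 0.135, 0.053]
ee_rot: [0.708, 0.707, 0.0, 0.0]
ft_force: [-0.1, -1.2, 0.1]
grip_width: 0.0197
gripper_force: 0.0
time: 20.9
tcp_pos: [0.6193, 0.0141, 0.0527]
ee_rot: [0.708, 0.706, 0.001, 0.0]
ft_force: [-0.3, 4.2, 5.5]
grip_width: 0.0201
gripper_force: 3.6
now [0.6193 0.0141 0.0527] ty [ 1.    -0.002  0.001] w 0.0201 t 20.9 F [-0.3  4.2  5.5]
shift [-1.827e+00  1.000e-03  0.000e+00] turn [ 0.001 -0.001 -0.002]
side [214.2 195.2] [205 186  20  20 309] [0.5332 0.086  0.056 ]
side [253.3 211.2] [247 207  12  10  78] [ 0.6146 -0.0098  0.056 ]
side [232.1 236.5] [222 226  22  23 372] [ 0.5304 -0.073   0.056 ]
```

```bash
python3 -m crank '[[[-0.06,0,0],[0,0,0],-0.53],[[-0.14,0,0],[0,0,0],-0.53],[[-0.22,0,0],[0,0,0],-0.53],[[-0.3,0,0],[0,0,0],-0.53],[[-0.38,0,0],[0,0,0],-0.53],[[-0.46,0,0],[0,0,0],-0.53],[[-0.54,0,0],[0,0,0],-0.53],[[-0.62,0,0],[0,0,0],-0.53],[[-0.7,0,0],[0,0,0],-0.53],[[-0.78,0,0],[0,0,0],-0.53]]'
python3 - <<'E'
from h import *
to(.619,-.26,.0525)
blobs("side",(200,180,290,280))
E
```

```text
time: 21.95
tcp_pos: [0.6189, -0.1026, 0.0527]
ee_rot: [0.708, 0.707, 0.0, -0.0]
ft_force: [0.3, 5.1, 7.2]
grip_width: 0.0202
gripper_force: 4.1
now [ 0.6189 -0.1026  0.0527] ty [ 1.    -0.002  0.   ] w 0.0202 t 21.95 F [0.3 5.1 7.2]
shift [-1.05   0.003  0.   ] turn [ 0.001 -0.001 -0.002]
side [270.2 182.4] [257 180  27   7  90] [0.702  0.0779 0.056 ]
side [214.2 195.2] [205 186  20  21 311] [0.5334 0.086  0.056 ]
side [232.1 236.5] [222 226  22  23 372] [ 0.5305 -0.0729  0.056 ]
side [269.7 242.6] [263 237  13  12  94] [ 0.6142 -0.1263  0.056 ]
```

```bash
python3 -m crank '[[[-0.1,0,0],[0,0,0],-0.53],[[-0.2,0,0],[0,0,0],-0.53],[[-0.3,0,0],[0,0,0],-0.53],[[-0.4,0,0],[0,0,0],-0.53],[[-0.5,0,0],[0,0,0],-0.53],[[-0.6,0,0],[0,0,0],-0.53],[[-0.7,0,0],[0,0,0],-0.53],[[-0.8,0,0],[0,0,0],-0.53],[[-0.9,0,0],[0,0,0],-0.53],[[-1,0,0],[0,0,0],-0.53]]'
python3 -m crank '[[[-0.04,0,0],[0,0,0],-0.53],[[-0.04,0,0],[0,0,0],-0.53],[[-0.04,0,-0.2],[0,0,0],-0.53],[[0,0,-0.4],[0,0,0],-0.53],[[0,0,-0.6],[0,0,0],-0.53],[[0.2,0,-0.8],[0,0,0],-0.53],[[0.5,0,-0.8],[0,0,0],-0.53],[[0.8,0,-0.8],[0,0,0],-0.53],[[1,0,-0.8],[0,0,0],-0.53],[[1,0,-0.8],[0,0,0],-0.53]]'
python3 - <<'E'
from h import *
to(.45,-.2,.15)
blobs("side",(150,220,350,340)); blobs("top",(321,180,372,260),.012)
im=viewer.get_image("side")
cv2.imwrite("pics/s5.png",cv2.resize(im[165:365,155:350],None,fx=3,fy=3,interpolation=cv2.INTER_CUBIC)[:,:,::-1])
E
```

```text
time: 23.0
tcp_pos: [0.618, -0.2536, 0.0518]
ee_rot: [0.708, 0.706, -0.0, -0.0]
ft_force: [-0.2, -0.2, 0.7]
grip_width: 0.02
gripper_force: 0.0
time: 24.0
tcp_pos: [0.6184, -0.0976, 0.1726]
ee_rot: [0.706, 0.708, 0.0, -0.001]
ft_force: [0.8, -0.5, 0.1]
grip_width: 0.0202
gripper_force: 0.0
now [ 0.6184 -0.0976  0.1726] ty [ 1.     0.003 -0.001] w 0.0202 t 24.0 F [ 0.8 -0.5  0.1]
shift [-0.68  -1.124  0.15 ] turn [-0.001 -0.002  0.003]
side [232.1 236.6] [222 226  22  23 370] [ 0.5304 -0.0732  0.056 ]
side [287.4 284.9] [280 275  16  20 182] [ 0.6041 -0.2595  0.056 ]
side [215.5 299.4] [208 291  16  17 193] [ 0.4312 -0.2361  0.056 ]
side [216.3 318.3] [209 312  15  13 120] [ 0.4173 -0.2834  0.056 ]
top [329.  195.7] [324 192  11   9  81] [ 0.6199 -0.2396  0.012 ]
top [325.3 245.5] [324 241   4  10  31] [ 0.4372 -0.2234  0.012 ]
top [335.4 248.8] [332 245   8   9  62] [ 0.4257 -0.2599  0.012 ]
```

View pics/s5.png

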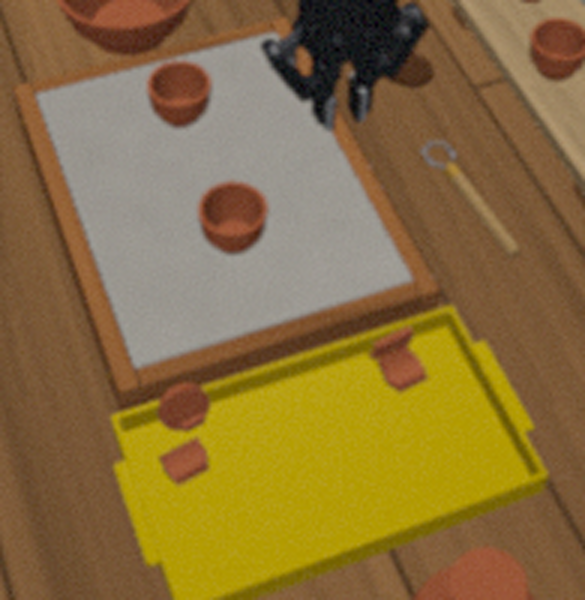

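All four are in the tray and both cups are unmoved, but the foot at crop (184,405) still stands on edge against the tray wall. There is time to lay it flat by touching its top edge lightly with shut fingers and dragging it outward.

```bash
python3 -m crank '[[[-0.15,-0.2,0],[0,0,0],-1],[[-0.35,-0.4,0],[0,0,0],-1],[[-0.5,-0.6,0],[0,0,0],-1],[[-0.7,-0.8,0],[0,0,0],-1],[[-0.85,-1,0],[0,0,0],-1],[[-0.85,-1,0],[0,0,0],-1],[[-0.85,-1,0],[0,0,0],-1],[[-0.85,-1,0],[0,0,0],-1],[[-0.85,-1,0],[0,0,0],-1],[[-0.85,-1,0],[0,0,0],-1]]'>/dev/null
python3 -m crank '[[[0,-0.1,0.1],[0,0,0],-1],[[0,-0.2,0.2],[0,0,0],-1],[[0,-0.2,0.3],[0,0,0],-1],[[0,-0.2,0.4],[0,0,0],-1],[[0,-0.2,0.5],[0,0,0],-1],[[0,-0.2,0.6],[0,0,0],-1],[[0,-0.2,0.7],[0,0,0],-1],[[0,-0.2,0.76],[0,0,0],-1],[[0,-0.2,0.8],[0,0,0],-1],[[0,-0.2,0.8],[0,0,0],-1]]'
python3 - <<'E'
from h import *
to(.437,-.224,.045)
E
```

```text
time: 26.15
tcp_pos: [0.4384, -0.229, 0.0519]
ee_rot: [0.708, 0.706, -0.0, -0.0]
ft_force: [0.2, -0.7, 0.3]
grip_width: 0.0001
gripper_force: 0.0
now [ 0.4384 -0.229   0.0519] ty [ 1.    -0.002 -0.001] w 0.0001 t 26.15 F [ 0.2 -0.7  0.3]
shift [ 0.033 -0.009  0.046] turn [-0.001 -0.001 -0.002]
```

```bash
python3 -m crank '[[[0.03,0,0],[0,0,0],-1],[[0.03,0,0.01],[0,0,0],-1],[[0.03,0,0.02],[0,0,0],-1],[[0.03,0,0.03],[0,0,0],-1],[[0.03,0,0.04],[0,0,0],-1],[[0.03,0,0.045],[0,0,0],-1],[[0.03,0,0.05],[0,0,0],-1],[[0.03,0,0.055],[0,0,0],-1],[[0.03,0,0.06],[0,0,0],-1],[[0.03,0,0.06],[0,0,0],-1]]'
```

```text
time: 27.15
tcp_pos: [0.44, -0.2252, 0.0447]
ee_rot: [0.708, 0.706, 0.001, 0.001]
ft_force: [1.2, 2.7, 17.2]
grip_width: 0.0
gripper_force: 8.3
```

```bash
python3 -m crank '[[[-0.02,0,0],[0,0,0],-1],[[-0.05,0,0],[0,0,0],-1],[[-0.08,0,0.01],[0,0,0],-1],[[-0.11,0,0.02],[0,0,0],-1],[[-0.14,0,0.03],[0,0,0],-1],[[-0.17,0,0.03],[0,0,0],-1],[[-0.2,0,0],[0,0,0],-1],[[-0.2,0,-0.2],[0,0,0],-1],[[-0.2,0,-0.4],[0,0,0],-1],[[-0.2,0,-0.6],[0,0,0],-1]]'
python3 - <<'E'
from h import *
to(.45,-.1,.2)
blobs("side",(150,220,350,340)); blobs("top",(321,180,372,260),.012)
E
```

```text
time: 28.15
tcp_pos: [0.4381, -0.2546, 0.1342]
ee_rot: [0.708, 0.706, -0.0, -0.0]
ft_force: [0.2, -0.9, -0.6]
grip_width: -0.0003
gripper_force: 0.0
now [ 0.4381 -0.2546  0.1342] ty [ 1.    -0.002 -0.001] w -0.0003 t 28.15 F [ 0.2 -0.9 -0.6]
shift [ 1.031  0.077 -0.438] turn [-0.001 -0.001 -0.003]
side [211.9 227. ] [195 220  36  17 342] [ 0.4912 -0.0237  0.056 ]
side [237.7 236.6] [234 227   9  21 140] [ 0.5439 -0.0785  0.056 ]
side [287.6 284.9] [280 275  16  20 177] [ 0.6044 -0.2597  0.056 ]
side [219.5 314.6] [209 305  21  21 253] [ 0.427  -0.2769  0.056 ]
top [329.  195.7] [324 192  11   9  81] [ 0.6199 -0.2396  0.012 ]
top [354.7 240. ] [ 328  206   44   54 1394] [ 0.4577 -0.3311  0.012 ]
```

```bash
python3 -m crank '[[[0,0,-0.2],[0,0,0],-1],[[0.1,-0.1,-0.4],[0,0,0],-1],[[0.3,-0.3,-0.6],[0,0,0],-1],[[0.5,-0.5,-0.8],[0,0,0],-1],[[0.7,-0.7,-1],[0,0,0],-1],[[0.9,-0.8,-1],[0,0,0],-1],[[1,-0.8,-1],[0,0,0],-1],[[1,-0.8,-1],[0,0,0],-1],[[1,-0.8,-1],[0,0,0],-1],[[1,-0.8,-1],[0,0,0],-1]]'
python3 - <<'E'
from h import *
im=viewer.get_image("side")
a=cv2.resize(im[165:365,155:350],(390,400),interpolation=cv2.INTER_CUBIC)
b=blobs("top",(221,180,372,268),.012)
b=cv2.resize(b[170:270,290:390],(400,400),interpolation=cv2.INTER_CUBIC)
cv2.imwrite("pics/s6.png",np.hstack([a,b])[:,:,::-1])
E
```

```text
time: 29.25
tcp_pos: [0.3191, -0.1052, 0.2829]
ee_rot: [0.708, 0.706, -0.0, -0.0]
ft_force: [-0.1, -0.0, -0.1]
grip_width: -0.0001
gripper_force: 0.0
top [329.  195.7] [324 192  11   9  81] [ 0.6199 -0.2396  0.012 ]
top [246.2 217.3] [239 210  16  16 202] [0.538  0.0638 0.012 ]
top [290.8 218.6] [283 211  16  16 199] [ 0.5344 -0.0986  0.012 ]
top [334.2 246.2] [329 240  11  14 115] [ 0.4347 -0.2557  0.012 ]
top [308.  263.1] [300 254  21  14 127] [ 0.3739 -0.1603  0.012 ]
```

View pics/s6.png

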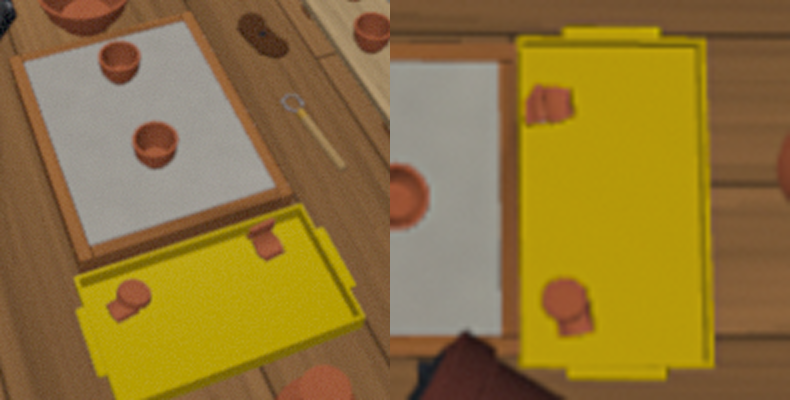

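The foot now lies in the tray, partly on a sherd, at (565,300) in the right half. All four sherds are in the tray, the slab holds only the two unmoved cups, and the hand is clear.

```bash
python3 -c "
from plant import arm
print(arm.sign_off())"
```

```text
the job is handed in; nothing more can be done
None
```

I swept all four sherds off the slab into the yellow tray; both sound cups are upright where they were, the hand is clear, and I handed the job in at about 29 s. One sherd leans against the tray's inner wall, and I laid the foot down inside the tray by pressing lightly on its edge.

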